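# Gauge centrifuge sleeves on a slanting pin and sort them

### The arm

A 7-joint arm with a two-finger parallel gripper is mounted at the origin on the work surface. World frame = base frame: x ahead of the robot, y to its left, z up, the work surface at z = 0. Lengths are in m, angles in rad, forces in N, time in s.
With the tool pointing down it reaches from about 0.4 to 0.85 m from the base axis. Payload 4.5 kg.
Tool frame: the origin (TCP) lies at the centre of the arm's flange, where the gripper is bolted on; the fingertips stand 166 mm ahead of it and the grasp point (between the pads) lies 147 mm ahead of it; z points along the fingers, y is the line along which they close (so a half turn about z gives the same grasp; the last joint's range is limited). The gripper opens to 88 mm and grips with 3 to 60 N. Pads are 18 mm wide; open, the fingers measure 123 mm over their backs; the gripper's body (75 mm by 187 mm) begins 45 mm behind the grasp point.
Start: joints at [1.353, 0.689, -0.195, 1.565, 0.157, 0.902, -0.215], TCP at [0.156, -0.605, 0.405] pointing down, gripper open.
Joint ranges: [-3.01, 3.01], [-0.46, 2.08], [-1.47, 1.51], [0.13, 2.56], [-1, 4.14], [0.04, 2.09], [-2.66, 2.66]. Speed limits (rad/s): [2.57, 2.57, 3.14, 3.14, 3.14, 3.14, 3.14].

### API

Orientations are given as a unit quaternion [x, y, z, w].
In Python, from cell import state, read_camera, get_calibration, job_done gives the robot as it stands.
- The arm moves only by the tool jog_arm, never from a script. Its argument "motion" is a list that holds one entry, the list of rows, each a list of 7 numbers: the turn, a rotation vector about the world's x, y, z in rad, then the shift along the world's x, y, z in m, then the opening in per cent of the stroke, from 0 (shut) to 100 (fully open). In form: [[[rx, ry, rz, x, y, z, fingers], ...]]. A call has 1 to 5 rows; each row is the pose to reach, as a shift and turn from the pose commanded when the call began; what a row does not reach only later rows make up. A row lasts 1/8 s, in which the tool goes at most 62.5 mm and 10.7 degrees, less where a joint would pass 70% of its speed; a pose out of reach is approached as far as the arm can. A call with a gripper value outside its range is refused whole. The fingers move at their own pace and stop on an object; the grip force is fixed at half the most. Time passes only in rows, so rows that repeat a pose let the fingers close. It gives the time, the measured TCP pose, the force, the opening and the grip force at its end, in the units of the state.
- state(): the state, without advancing time (a new reading comes with each control period).
- read_camera(name): name is "side" or "top" or "wrist"; returns the picture (384x512x3 uint8, red, green, blue); there is no depth.
- get_calibration(name): a dict with "mtx" (3x3 intrinsics, pixels), "position" and "orientation" of the camera in the world; the wrist camera has in their place "hand_eye" (4x4, takes a point from camera to tool coordinates, whose origin is the TCP and whose axes are the flange's). Camera axes: x right, y up, looking along -z (the intrinsics and any distortion apply to the point x, -y, -z); pixel columns grow to the right and rows downward; lengths in m; the calibration is good to about 2 mm. A picture is of the moment at which its call begins: read the wrist's pose just before it. get_calibration takes no time and is no camera call.
- job_done(): hands the job in; it is judged then, once.
The state is a dict: "time": time; "joints": joint angles; "joint_vel": joint speeds; "joint_efforts": joint torques, N m; "eef_pos": TCP position; "ee_rot": TCP orientation; "ft_force": force on the tool from outside, world axes, zero at the start; "wrist_torque": the same for the moment, N m; "gripper_width": finger opening in m; "gripper_force": force on a finger pad.
Only numpy, scipy, OpenCV 4.12 (cv2) and the standard library are available. Lean on these libraries where they do the work, as an engineer would, in place of code of your own. Each camera call takes 0.05 s, during which the arm holds its last target. There are 200 camera calls.

### The job

Two teal centrifuge sleeves stand mouth down on the plain blue mat. One at a time, slide each over the slanting gauge pin until it will go no further: if its rim comes fully home on the brass collar, stand it upright, mouth down, in the yellow tray; if it stops clearly short, stand it the same way in the red tray, before you take the next. Leave the two wet sleeves on the striped green mat, the bottle, the jar and the tip box where they are.

Things in the scene. Friction and masses are not known exactly. Their poses are not given: they have to be found in the camera images.
- sleeve_a: Teal blind sleeve (cup), 40 mm outside diameter, 95 mm tall, 25 mm bore, about 0.12 kg, standing mouth down with its closed end on top. All four look alike: the hidden bore is 83 or 45 mm deep, not known beforehand; any two of the four may stand on the blue mat. Origin: centre of the mouth rim (underside); z: along the axis from mouth to closed end (up as it stands).
- sleeve_b: Teal blind sleeve (cup), 40 mm outside diameter, 95 mm tall, 25 mm bore, about 0.12 kg, standing mouth down with its closed end on top. All four look alike: the hidden bore is 83 or 45 mm deep, not known beforehand; any two of the four may stand on the blue mat. Origin: centre of the mouth rim (underside); z: along the axis from mouth to closed end (up as it stands).
- sleeve_c: Teal blind sleeve (cup), 40 mm outside diameter, 95 mm tall, 25 mm bore, about 0.12 kg, standing mouth down with its closed end on top. All four look alike: the hidden bore is 83 or 45 mm deep, not known beforehand; any two of the four may stand on the blue mat. Origin: centre of the mouth rim (underside); z: along the axis from mouth to closed end (up as it stands).
- sleeve_d: Teal blind sleeve (cup), 40 mm outside diameter, 95 mm tall, 25 mm bore, about 0.12 kg, standing mouth down with its closed end on top. All four look alike: the hidden bore is 83 or 45 mm deep, not known beforehand; any two of the four may stand on the blue mat. Origin: centre of the mouth rim (underside); z: along the axis from mouth to closed end (up as it stands).
- mat_test: Thin plain blue mat flat on the bench (no thickness to speak of), 100 mm (x) by 190 mm (y). The two sleeves that stand on it, about 90 mm apart, are to be tested. Origin: its centre.
- mat_wet: Thin green mat with white stripes, 100 mm (x) by 190 mm (y), flat on the bench. The two sleeves on it are wet and stay there. Origin: its centre.
- gauge_pin: Fixed steel pin, diameter 22 mm, 80 mm long, its last 14 mm tapering to 10 mm, on a 48 mm brass collar on a grey stand. Origin: centre of the collar's upper face, 70 mm above the bench; z: along the pin to its tip. It leans 30 degrees from vertical, roughly towards the robot. A sleeve with 83 mm bore rests with its mouth on the collar; one with 45 mm bore stops on the tip, its mouth 35 mm short of it.
- pin_tip (a point): Tip of the gauge pin, 80 mm along its axis from the collar face.
- tray_yellow: Open yellow plastic tray standing on the bench, 210 mm (x) by 130 mm (y) outside, 35 mm high, walls and floor 4 mm. Origin: centre of the underside; x along the long side. It lies on the robot's left or right. It has room for two sleeves, 100 mm apart along x. For sleeves that go fully home.
- tray_red: Open red plastic tray standing on the bench, 210 mm (x) by 130 mm (y) outside, 35 mm high, walls and floor 4 mm. Origin: centre of the underside; x along the long side. It lies on the robot's left or right. It has room for two sleeves, 100 mm apart along x. For sleeves that stop short.
- reagent_bottle: Amber bottle with blue cap, 64 mm diameter, 170 mm tall, loose bystander. Origin: centre of its underside.
- tip_box: White and teal pipette-tip box, 85 mm square, 72 mm high, loose bystander. Origin: centre of its underside.
- jar: Small white capped jar, 44 mm diameter, 85 mm tall, loose bystander between the two mats. Origin: centre of its underside.
Not all that is in view belongs to the job. Of the things shaped like the tray_yellow, the yellow one is meant.

How it is judged:
On the way, in this order (a step that is already met when the one before it is completed fails the run):
1. a sleeve is slid down the gauge pin as far as it goes (((z of sleeve_a in the frame of gauge_pin between -0.004 and 0.004 m and x of sleeve_a in the frame of gauge_pin between -0.005 and 0.005 m and y of sleeve_a in the frame of gauge_pin between -0.005 and 0.005 m and angle between the z axis of sleeve_a and the z axis of gauge_pin, either way round below 0.12 rad) or (z of sleeve_b in the frame of gauge_pin between -0.004 and 0.004 m and x of sleeve_b in the frame of gauge_pin between -0.005 and 0.005 m and y of sleeve_b in the frame of gauge_pin between -0.005 and 0.005 m and angle between the z axis of sleeve_b and the z axis of gauge_pin, either way round below 0.12 rad) or (z of sleeve_c in the frame of gauge_pin between -0.004 and 0.038 m and x of sleeve_c in the frame of gauge_pin between -0.005 and 0.005 m and y of sleeve_c in the frame of gauge_pin between -0.005 and 0.005 m and angle between the z axis of sleeve_c and the z axis of gauge_pin, either way round below 0.12 rad) or (z of sleeve_d in the frame of gauge_pin between -0.004 and 0.038 m and x of sleeve_d in the frame of gauge_pin between -0.005 and 0.005 m and y of sleeve_d in the frame of gauge_pin between -0.005 and 0.005 m and angle between the z axis of sleeve_d and the z axis of gauge_pin, either way round below 0.12 rad))), for 0.1 s.
2. that sleeve stands, released, in the tray for its result (((x of sleeve_a in the frame of tray_yellow between -0.1 and 0.1 m and y of sleeve_a in the frame of tray_yellow between -0.06 and 0.06 m and z of sleeve_a in the frame of tray_yellow below 0.01 m and angle between sleeve_a's own z axis and vertical below 0.1 rad and linear speed of sleeve_a below 0.03 m/s and contact force between the fingers and sleeve_a below 2 N) or (x of sleeve_b in the frame of tray_yellow between -0.1 and 0.1 m and y of sleeve_b in the frame of tray_yellow between -0.06 and 0.06 m and z of sleeve_b in the frame of tray_yellow below 0.01 m and angle between sleeve_b's own z axis and vertical below 0.1 rad and linear speed of sleeve_b below 0.03 m/s and contact force between the fingers and sleeve_b below 2 N) or (x of sleeve_c in the frame of tray_red between -0.1 and 0.1 m and y of sleeve_c in the frame of tray_red between -0.06 and 0.06 m and z of sleeve_c in the frame of tray_red below 0.01 m and angle between sleeve_c's own z axis and vertical below 0.1 rad and linear speed of sleeve_c below 0.03 m/s and contact force between the fingers and sleeve_c below 2 N) or (x of sleeve_d in the frame of tray_red between -0.1 and 0.1 m and y of sleeve_d in the frame of tray_red between -0.06 and 0.06 m and z of sleeve_d in the frame of tray_red below 0.01 m and angle between sleeve_d's own z axis and vertical below 0.1 rad and linear speed of sleeve_d below 0.03 m/s and contact force between the fingers and sleeve_d below 2 N))), for 0.2 s.
3. with the first put away, the other sleeve is slid down the pin as far as it goes (((x of sleeve_a in the frame of tray_yellow between -0.1 and 0.1 m and y of sleeve_a in the frame of tray_yellow between -0.06 and 0.06 m and z of sleeve_a in the frame of tray_yellow below 0.01 m and angle between sleeve_a's own z axis and vertical below 0.1 rad and linear speed of sleeve_a below 0.03 m/s and contact force between the fingers and sleeve_a below 2 N) or (x of sleeve_b in the frame of tray_yellow between -0.1 and 0.1 m and y of sleeve_b in the frame of tray_yellow between -0.06 and 0.06 m and z of sleeve_b in the frame of tray_yellow below 0.01 m and angle between sleeve_b's own z axis and vertical below 0.1 rad and linear speed of sleeve_b below 0.03 m/s and contact force between the fingers and sleeve_b below 2 N) or (x of sleeve_c in the frame of tray_red between -0.1 and 0.1 m and y of sleeve_c in the frame of tray_red between -0.06 and 0.06 m and z of sleeve_c in the frame of tray_red below 0.01 m and angle between sleeve_c's own z axis and vertical below 0.1 rad and linear speed of sleeve_c below 0.03 m/s and contact force between the fingers and sleeve_c below 2 N) or (x of sleeve_d in the frame of tray_red between -0.1 and 0.1 m and y of sleeve_d in the frame of tray_red between -0.06 and 0.06 m and z of sleeve_d in the frame of tray_red below 0.01 m and angle between sleeve_d's own z axis and vertical below 0.1 rad and linear speed of sleeve_d below 0.03 m/s and contact force between the fingers and sleeve_d below 2 N)) and ((z of sleeve_a in the frame of gauge_pin between -0.004 and 0.004 m and x of sleeve_a in the frame of gauge_pin between -0.005 and 0.005 m and y of sleeve_a in the frame of gauge_pin between -0.005 and 0.005 m and angle between the z axis of sleeve_a and the z axis of gauge_pin, either way round below 0.12 rad) or (z of sleeve_b in the frame of gauge_pin between -0.004 and 0.004 m and x of sleeve_b in the frame of gauge_pin between -0.005 and 0.005 m and y of sleeve_b in the frame of gauge_pin between -0.005 and 0.005 m and angle between the z axis of sleeve_b and the z axis of gauge_pin, either way round below 0.12 rad) or (z of sleeve_c in the frame of gauge_pin between -0.004 and 0.038 m and x of sleeve_c in the frame of gauge_pin between -0.005 and 0.005 m and y of sleeve_c in the frame of gauge_pin between -0.005 and 0.005 m and angle between the z axis of sleeve_c and the z axis of gauge_pin, either way round below 0.12 rad) or (z of sleeve_d in the frame of gauge_pin between -0.004 and 0.038 m and x of sleeve_d in the frame of gauge_pin between -0.005 and 0.005 m and y of sleeve_d in the frame of gauge_pin between -0.005 and 0.005 m and angle between the z axis of sleeve_d and the z axis of gauge_pin, either way round below 0.12 rad))), for 0.1 s.
At the end, for the whole second after the job is handed in: Both blue-mat sleeves stand upright (within 6 degrees), mouth down on the floor of the right tray, yellow if the rim came within 4 mm of the collar, red if it stopped short; released and at rest. Wet sleeves within 12 mm of their start, bottle, jar and tip box within 30 mm (((x of sleeve_a in the frame of tray_yellow between -0.1 and 0.1 m and y of sleeve_a in the frame of tray_yellow between -0.06 and 0.06 m and z of sleeve_a in the frame of tray_yellow below 0.01 m and angle between sleeve_a's own z axis and vertical below 0.1 rad and linear speed of sleeve_a below 0.03 m/s and contact force between the fingers and sleeve_a below 2 N) or (distance of sleeve_a from where it was at the start of the episode below 0.012 m and horizontal distance between sleeve_a and mat_wet below 0.075 m)) and ((x of sleeve_b in the frame of tray_yellow between -0.1 and 0.1 m and y of sleeve_b in the frame of tray_yellow between -0.06 and 0.06 m and z of sleeve_b in the frame of tray_yellow below 0.01 m and angle between sleeve_b's own z axis and vertical below 0.1 rad and linear speed of sleeve_b below 0.03 m/s and contact force between the fingers and sleeve_b below 2 N) or (distance of sleeve_b from where it was at the start of the episode below 0.012 m and horizontal distance between sleeve_b and mat_wet below 0.075 m)) and ((x of sleeve_c in the frame of tray_red between -0.1 and 0.1 m and y of sleeve_c in the frame of tray_red between -0.06 and 0.06 m and z of sleeve_c in the frame of tray_red below 0.01 m and angle between sleeve_c's own z axis and vertical below 0.1 rad and linear speed of sleeve_c below 0.03 m/s and contact force between the fingers and sleeve_c below 2 N) or (distance of sleeve_c from where it was at the start of the episode below 0.012 m and horizontal distance between sleeve_c and mat_wet below 0.075 m)) and ((x of sleeve_d in the frame of tray_red between -0.1 and 0.1 m and y of sleeve_d in the frame of tray_red between -0.06 and 0.06 m and z of sleeve_d in the frame of tray_red below 0.01 m and angle between sleeve_d's own z axis and vertical below 0.1 rad and linear speed of sleeve_d below 0.03 m/s and contact force between the fingers and sleeve_d below 2 N) or (distance of sleeve_d from where it was at the start of the episode below 0.012 m and horizontal distance between sleeve_d and mat_wet below 0.075 m)) and distance of each of reagent_bottle, tip_box, jar from where it was at the start of the episode below 0.03 m); the robot touches nothing.
It fails at once if a wet sleeve on the green mat is shifted by more than 12 mm ((horizontal distance between sleeve_a and mat_wet below 0.075 m and distance of sleeve_a from where it was at the start of the episode above 0.012 m and height (world z) of sleeve_a below 0.03 m) or (horizontal distance between sleeve_b and mat_wet below 0.075 m and distance of sleeve_b from where it was at the start of the episode above 0.012 m and height (world z) of sleeve_b below 0.03 m) or (horizontal distance between sleeve_c and mat_wet below 0.075 m and distance of sleeve_c from where it was at the start of the episode above 0.012 m and height (world z) of sleeve_c below 0.03 m) or (horizontal distance between sleeve_d and mat_wet below 0.075 m and distance of sleeve_d from where it was at the start of the episode above 0.012 m and height (world z) of sleeve_d below 0.03 m)).
It fails at once if the bottle, jar or tip box is shifted by more than 30 mm or tipped (distance of any of reagent_bottle, tip_box, jar from where it was at the start of the episode above 0.03 m or angle between any of reagent_bottle, tip_box, jar's own z axis and vertical above 0.35 rad).
It also fails if it takes over 72 s, if anything falls off the work surface, if the arm or the gripper's body presses on something with over 40 N, if the wrist force passes 120 N, or if a joint passes its speed limit or range.

## Working session

There is one attempt and no reset: what is moved stays moved. The work goes in short steps, Python scripts to look and compute and a tool call to move; the robot and the scene stay as the last step left them, time stands still between calls to the robot, and variables do not carry over. Pictures are saved under pics/ and viewed, at most 10 in all, crops included, and the job is handed in when it is done.

Besides the shell and the picture viewer there is one more tool, called after "Emit:" by a JSON object that holds its "op" and its "data". jog_arm: Moves the arm, as the interface text tells. Its arguments: {"type":"object","properties":{"motion":{"type":"array"}},"required":["motion"]}

```bash
mkdir -p pics; ls
python3 - <<'E'
from cell import *
import cv2,numpy as np
a=read_camera("top");b=read_camera("side")
np.save('top0.npy',a);np.save('side0.npy',b)
cv2.imwrite('pics/top.png',a[:,:,::-1]);cv2.imwrite('pics/side.png',b[:,:,::-1])
for n in ("top","side","wrist"):print(n,get_calibration(n))
print(state())
E
```

```text
pics
top {'mtx': array([[402.02987801,   0.        , 256.05405715],
       [  0.        , 402.02987801, 192.48948846],
       [  0.        ,   0.        ,   1.        ]]), 'position': array([ 0.22873906, -0.00840806,  1.13935355]), 'orientation': array([ 0.07701383, -0.07654191, -0.69497302,  0.7107902 ])}
side {'mtx': array([[495.02918932,   0.        , 254.66996157],
       [  0.        , 495.02918932, 186.09626488],
       [  0.        ,   0.        ,   1.        ]]), 'position': array([0.43275565, 0.92714243, 0.97870164]), 'orientation': array([-0.00376083,  0.38867713,  0.92126941, -0.01336508])}
wrist {'mtx': array([[270.57990665,   0.        , 250.95458167],
       [  0.        , 270.57990665, 194.96432046],
       [  0.        ,   0.        ,   1.        ]]), 'hand_eye': array([[-5.08349508e-04,  9.60137476e-01,  2.79527760e-01,
         7.14027391e-02],
       [ 9.99999844e-01,  5.52186852e-04, -7.80811935e-05,
        -8.34662070e-04],
       [-2.29320233e-04,  2.79527676e-01, -9.60137608e-01,
         1.95339413e-02],
       [ 0.00000000e+00,  0.00000000e+00,  0.00000000e+00,
         1.00000000e+00]])}
{'time': 0.1, 'joints': array([ 1.35280986,  0.68987215, -0.19452304,  1.56620643,  0.15725778,
        0.90247326, -0.21507834]), 'joint_vel': array([ 3.43126576e-06, -1.74320119e-03,  9.39060910e-04, -3.94421669e-03,
       -1.58420546e-03,  5.56622505e-04, -1.39706908e-03]), 'joint_efforts': array([-4.09342945e-03, -5.28505540e+01, -1.27156690e+00, -1.53836936e+01,
       -5.24747372e-02,  2.04949953e-03,  5.14331327e-05]), 'eef_pos': array([ 0.15562344, -0.6050243 ,  0.40401648]), 'ee_rot': array([ 9.92081210e-01,  1.25595597e-01, -1.37495502e-04, -7.74899521e-04]), 'ft_force': array([-0.28992085, -0.82854689, -0.58797079]), 'wrist_torque': array([-0.00803157,  0.04859952, -0.02833449]), 'gripper_force': 0.0, 'gripper_width': 0.08802392451906285}
```

View pics/top.png

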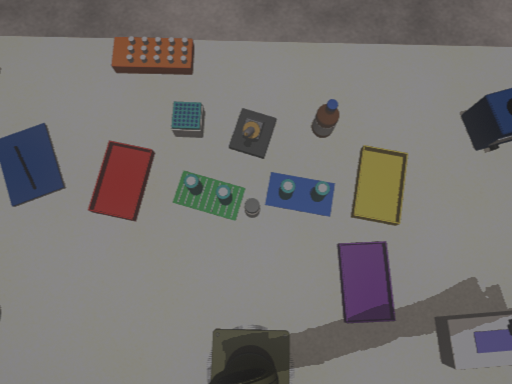

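View pics/side.png

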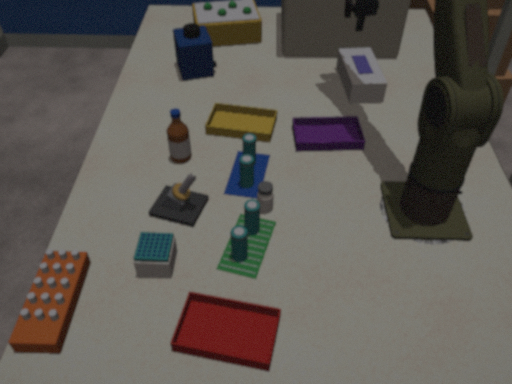

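```bash
cat > h.py <<'E'
import numpy as np, cv2
from scipy.spatial.transform import Rotation as R
from cell import state, read_camera, get_calibration
def cam(n,s=None):
    c=get_calibration(n);K=c['mtx']
    if n=='wrist':
        s=s or state(); T=np.eye(4);T[:3,:3]=R.from_quat(s['ee_rot']).as_matrix();T[:3,3]=s['eef_pos']
        T=T@c['hand_eye'];return K,T[:3,3],T[:3,:3]
    return K,np.array(c['position']),R.from_quat(c['orientation']).as_matrix()
def ray(C,uv):
    K,p,M=C;u,v=uv
    d=M@np.array([(u-K[0,2])/K[0,0],-(v-K[1,2])/K[1,1],-1.]);return p,d/np.linalg.norm(d)
def onz(C,uv,z):
    p,d=ray(C,uv);return p+d*(z-p[2])/d[2]
def proj(C,X):
    K,p,M=C;q=M.T@(np.asarray(X,float)-p);return np.array([K[0,0]*q[0]/-q[2]+K[0,2],K[1,1]*-q[1]/-q[2]+K[1,2]])
def tri(C1,a,C2,b):
    p,d=ray(C1,a);q,e=ray(C2,b);t=np.linalg.lstsq(np.c_[d,-e],q-p,rcond=None)[0]
    x,y=p+t[0]*d,q+t[1]*e;return (x+y)/2,np.linalg.norm(x-y)
E
python3 - <<'E'
from h import *
a=np.load('top0.npy');b=np.load('side0.npy')
T=cam('top');S=cam('side')
cv2.imwrite('pics/topc.png',cv2.resize(a[95:225,165:365,::-1],None,fx=4,fy=4,interpolation=cv2.INTER_CUBIC))
cv2.imwrite('pics/sidec.png',cv2.resize(b[120:270,140:300,::-1],None,fx=4,fy=4,interpolation=cv2.INTER_CUBIC)[:600])
for n,im,C in(('top',a,T),('side',b,S)):
    h=cv2.cvtColor(im,cv2.COLOR_RGB2HSV)
    for nm,lo,hi in(('teal',(80,60,60),(100,255,255)),('yel',(22,130,60),(32,255,255)),('red',(0,150,80),(4,255,255)),('blue',(105,130,80),(118,255,255)),('green',(50,90,60),(75,255,255))):
        m=cv2.inRange(h,lo,hi)
        for c in cv2.findContours(m,cv2.RETR_EXTERNAL,2)[0]:
            A=cv2.contourArea(c)
            if A>25:
                r=cv2.minAreaRect(c);z={'teal':.095,'yel':.035,'red':.035}.get(nm,0)
                w=[onz(C,p,z)[:2].round(3).tolist() for p in cv2.boxPoints(r)]
                print(n,nm,A,np.round(r[0],1),np.round(r[1],1),round(r[2]),onz(C,r[0],z).round(3),w if A>700 else '')
E
```

```text
top teal 150.0 [223.  191.5] [13. 14.] 90 [0.46  0.083 0.095] 
top teal 149.0 [322.  187.5] [13. 14.] 90 [ 0.477 -0.181  0.095] 
top teal 144.5 [287.  185.5] [13. 14.] 90 [ 0.481 -0.087  0.095] 
top teal 146.5 [191.  180.5] [13. 14.] 90 [0.489 0.17  0.095] 
top teal 671.0 [186.1 114.6] [27.7 26.2] 3 [0.677 0.194 0.095] 
top yel 2564.0 [380.4 186.5] [44.9 67.8] 8 [ 0.498 -0.356  0.035] [[0.409, -0.277], [0.606, -0.31], [0.59, -0.437], [0.395, -0.4]]
top red 2438.0 [122.  181.8] [38.3 70.5] 16 [0.495 0.375 0.035] [[0.412, 0.445], [0.611, 0.411], [0.582, 0.302], [0.384, 0.34]]
top blue 1567.5 [299.7 193.8] [63.6 31.8] 10 [ 0.48  -0.132  0.   ] [[0.447, -0.033], [0.541, -0.048], [0.512, -0.231], [0.419, -0.213]]
top blue 102.0 [ 30.4 161.8] [25.   9.8] 63 [0.558 0.663 0.   ] 
top blue 465.5 [ 12.8 166.2] [39.6 20.7] 74 [0.544 0.712 0.   ] 
top blue 538.0 [504.4 111.5] [40.8 25. ] 74 [ 0.75  -0.754  0.   ] 
top green 1334.5 [211.1 195.5] [59.4 33.2] 16 [0.469 0.125 0.   ] [[0.444, 0.22], [0.54, 0.198], [0.493, 0.03], [0.399, 0.054]]
top green 29.0 [202.4 178.1] [12.2  7.2] 56 [0.52  0.153
[... 420 characters left out ...]
21.7] [67.6 30. ] 7 [ 0.509 -0.331  0.035] [[0.614, -0.272], [0.619, -0.43], [0.397, -0.393], [0.408, -0.24]]
side yel 47.0 [214.1  28.2] [15.3 11.2] 60 [ 0.646 -0.954  0.035] 
side yel 110.5 [225.  33.] [20. 22.] 90 [ 0.599 -0.915  0.035] 
side yel 61.0 [246.3  31.4] [21.2 18.1] 83 [ 0.514 -0.931  0.035] 
side red 4238.5 [225.6 327.1] [99.6 54.5] 11 [0.506 0.388 0.035] [[0.615, 0.43], [0.61, 0.3], [0.391, 0.343], [0.413, 0.466]]
side blue 655.0 [247.3 174.1] [31.  47.4] 18 [ 0.48  -0.126  0.   ] 
side green 26.5 [228.5 246. ] [ 5. 12.] 0 [0.517 0.141 0.   ] 
side green 499.0 [243.1 252.6] [39.2 45.2] 18 [0.479 0.161 0.   ] 
side green 69.5 [264.7 229.1] [14.1  9.5] 14 [ 0.426  0.082 -0.   ]
```

View pics/topc.png

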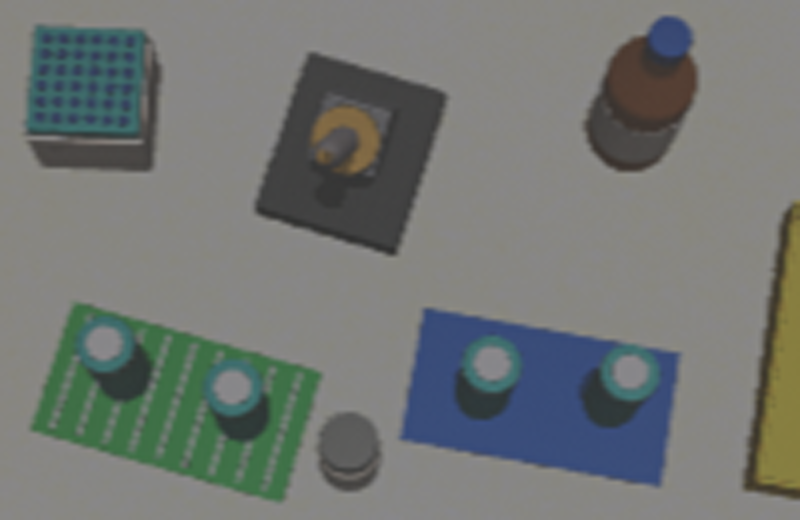

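View pics/sidec.png

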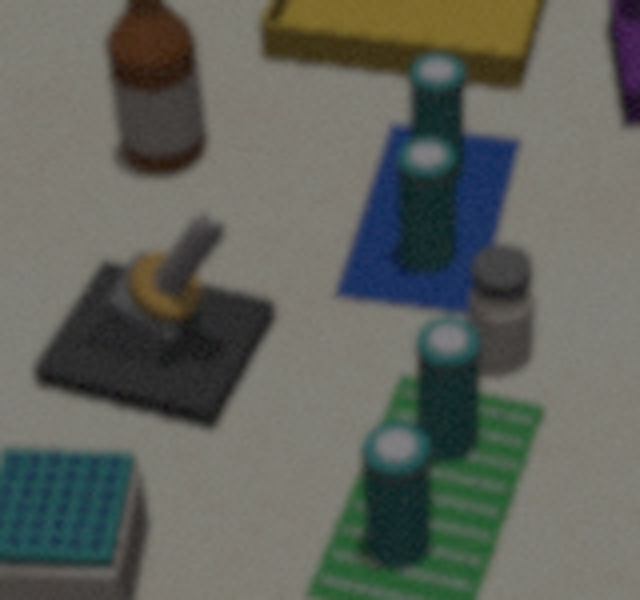

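Run:
```python
from h import *
T=cam('top');S=cam('side')
f=lambda x,y,a,b:((x+.5)/4-.5+a,(y+.5)/4-.5+b)
t,e=tri(T,f(322,154,165,95),S,f(212,224,140,120));c,e2=tri(T,f(346,140,165,95),S,f(165,286,140,120))
print('tip',t,e,'collar',c,e2,np.linalg.norm(t-c),(t-c)/np.linalg.norm(t-c))
print('collar on z=.07',onz(T,f(346,140,165,95),.07),onz(S,f(165,286,140,120),.07))
print('bottlecap',onz(T,f(669,37,165,95),.17),'jar',onz(T,f(349,440,165,95),.085),'s2 side',onz(S,f(437,70,140,120),.095))
# stand base rectangle (dark)
a=np.load('top0.npy');g=a[95:160,225:280].max(2)
m=(g<80).astype(np.uint8);cs=max(cv2.findContours(m,0,2)[0],key=cv2.contourArea);r=cv2.minAreaRect(cs)
print([onz(T,p+np.array([225,95]),.01)[:2].round(3) for p in cv2.boxPoints(r)],onz(T,np.array(r[0])+[225,95],.01))
```

```text
tip [0.61041977 0.02739171 0.13404533] 0.001534361392642504 collar [0.6484744  0.01310441 0.06384623] 0.0006949133521868612 0.08111840269570557 [-0.4691245   0.17612902  0.86539053]
collar on z=.07 [0.64643998 0.01293521 0.07      ] [0.6466757  0.01942456 0.07      ]
bottlecap [ 0.68311392 -0.19692269  0.17      ] jar [0.42841829 0.00533834 0.085     ] s2 side [ 0.47668249 -0.17883824  0.095     ]
[array([0.613, 0.08 ]), array([0.742, 0.044]), array([ 0.707, -0.06 ]), array([ 0.58 , -0.022])] [0.6596198  0.01067835 0.01      ]
```

Emit:
{"op": "jog_arm", "data": {"motion": [[[0, 0, -0.05, 0.05, 0.062, 0.0, 100], [0, 0, -0.1, 0.1, 0.12, 0.0, 100], [0, 0, -0.15, 0.15, 0.17, 0, 100], [0, 0, -0.2, 0.19, 0.22, 0, 100], [0, 0, -0.25, 0.23, 0.27, 0, 100]]]}}

```text
time: 0.72
eef_pos: [0.36, -0.3663, 0.4046]
ee_rot: [1.0, 0.0, 0.0, -0.0]
ft_force: [0.5, 0.1, -0.5]
gripper_width: 0.0878
gripper_force: 0.0
```

Emit:
{"op": "jog_arm", "data": {"motion": [[[0, 0, 0, 0.02, 0.06, -0.01, 100], [0, 0, 0, 0.03, 0.115, -0.02, 100], [0, 0, 0, 0.04, 0.17, -0.03, 100], [0, 0, 0, 0.05, 0.225, -0.04, 100], [0, 0, 0, 0.05, 0.236, -0.04, 100]]]}}

```text
time: 1.35
eef_pos: [0.4093, -0.1281, 0.3641]
ee_rot: [1.0, 0.005, -0.001, -0.001]
ft_force: [-0.8, 0.1, 0.5]
gripper_width: 0.0879
gripper_force: 0.0
```

```bash
cat > look.py <<'E'
import sys
from h import *
s=state();im=read_camera('wrist');np.save(sys.argv[1]+'.npy',im);np.save(sys.argv[1]+'_s.npy',np.r_[s['eef_pos'],s['ee_rot']])
cv2.imwrite(f'pics/{sys.argv[1]}.png',im[:,:,::-1])
C=cam('wrist',s);h=cv2.cvtColor(im,cv2.COLOR_RGB2HSV)
print(s['time'],s['eef_pos'],s['joints'].round(2))
m=cv2.inRange(h,(80,60,60),(100,255,255))
for c in cv2.findContours(m,cv2.RETR_EXTERNAL,2)[0]:
    if cv2.contourArea(c)>150:
        (x,y),r=cv2.minEnclosingCircle(c);e=cv2.fitEllipse(c);print(np.round((x,y,r),1),np.round(e[0],1),np.round(e[1],1),onz(C,e[0],.095).round(4))
E
python3 look.py w1
```

```text
1.35 [ 0.40934911 -0.12811736  0.36409203] [ 0.23  0.52 -0.05  2.18  0.05  0.45 -1.42]
[ 18.  136.   24.8] [ 18.4 135.5] [37.9 48.8] [0.4615 0.0837 0.095 ]
[312.  120.   23.3] [312.  119.9] [42.3 45.8] [ 0.4775 -0.1805  0.095 ]
[208.6 114.7  23.3] [208.3 114.5] [43.1 46. ] [ 0.4812 -0.0885  0.095 ]
```

View pics/w1.png

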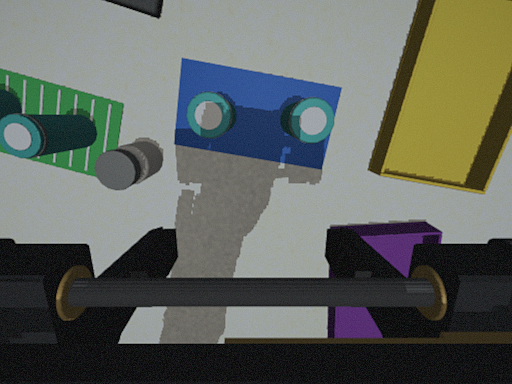

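Emit:
{"op": "jog_arm", "data": {"motion": [[[0, 0, 0, 0.04, 0.04, 0.01, 100], [0, 0, 0, 0.08, 0.08, 0.02, 100], [0, 0, 0, 0.12, 0.12, 0.02, 100], [0, 0, 0, 0.15, 0.148, 0.02, 100], [0, 0, 0, 0.15, 0.148, 0.02, 100]]]}}

```text
time: 2.02
eef_pos: [0.5608, 0.0172, 0.3847]
ee_rot: [1.0, 0.002, 0.001, -0.001]
ft_force: [-1.3, 0.1, 0.2]
gripper_width: 0.0883
gripper_force: 0.0
```

```bash
python3 look.py w2
python3 - <<'E'
from h import *
im=np.load('w2.npy');q=np.load('w2_s.npy');C=cam('wrist',dict(eef_pos=q[:3],ee_rot=q[3:]))
t=proj(C,(.61,.027,.138));c=proj(C,(.647,.014,.07));print(t,c)
x0=int(max(0,(t[0]+c[0])/2-65));y0=int(max(0,(t[1]+c[1])/2-50));print(x0,y0)
cv2.imwrite('pics/w2c.png',cv2.resize(im[y0:y0+100,x0:x0+130,::-1],None,fx=6,fy=6,interpolation=cv2.INTER_CUBIC))
E
```

```text
2.025 [0.56082087 0.01716447 0.38470873] [-0.11  0.63 -0.    1.79  0.    0.72 -1.68]
[193.1 273.1  17.2] [192.9 270. ] [23.  31.3] [0.4656 0.0834 0.095 ]
[112.5 249.5  16.9] [111.4 249.7] [27.6 30.1] [0.4906 0.1721 0.095 ]
[66.5 57.5 64.4] [67.6 53.6] [ 84.5 144.3] [0.6865 0.1843 0.095 ]
[240.40363318 144.57879853] [255.23037617 101.92264715]
182 73
```

View pics/w2c.png

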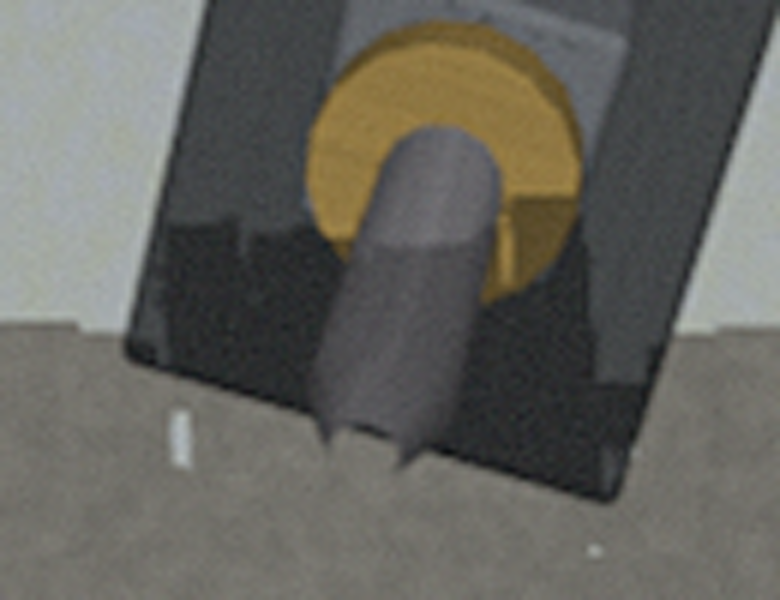

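Run:
```python
from h import *
q=np.load('w2_s.npy');C=cam('wrist',dict(eef_pos=q[:3],ee_rot=q[3:]))
c=onz(C,(255.1,101.8),.07);t=onz(C,(242.6,147.1),.1393);d=t-c
print(c,t,np.linalg.norm(d),d/np.linalg.norm(d),np.degrees(np.arctan2(d[1],-d[0])))
# pin axis direction from edges in image: edge midpoints
im=np.load('w2.npy')
for ty in (15,17,20):
  for az in (12,15.6,20):
    a=np.radians(az);u=np.array([-.5*np.cos(a),.5*np.sin(a),.866]);p=proj(C,np.array([.6465,.014,.07])+.08*u);print(az,((p-[182,73]+.5)*6-.5).round())
  break
```

```text
[0.64711953 0.01413569 0.07      ] [0.60807262 0.02514734 0.1393    ] 0.08030197605820288 [-0.48625087  0.13712806  0.86299246] 15.749032375102624
12 [387. 452.]
15.6 [369. 448.]
20 [348. 441.]
```

Emit:
{"op": "jog_arm", "data": {"motion": [[[0, 0, 0, -0.03, -0.04, -0.01, 70], [0, 0, 0, -0.06, -0.08, -0.03, 70], [0, 0, 0, -0.08, -0.1057, -0.06, 70], [0, 0, 0, -0.08, -0.1057, -0.085, 70], [0, 0, 0, -0.08, -0.1057, -0.085, 70]]]}}

```text
time: 2.7
eef_pos: [0.4771, -0.092, 0.2989]
ee_rot: [1.0, -0.001, -0.002, 0.0]
ft_force: [-0.4, 0.4, 0.2]
gripper_width: 0.0617
gripper_force: 0.0
```

Emit:
{"op": "jog_arm", "data": {"motion": [[[0, 0, 0, 0, 0, -0.03, 70], [0, 0, 0, 0, 0, -0.03, 70], [0, 0, 0, 0, 0, -0.03, 70]]]}}

```text
time: 3.08
eef_pos: [0.4791, -0.09, 0.2709]
ee_rot: [1.0, 0.001, 0.001, 0.0]
ft_force: [1.0, 0.6, -0.7]
gripper_width: 0.0614
gripper_force: 0.0
```

Emit:
{"op": "jog_arm", "data": {"motion": [[[0, 0, 0, 0.002, 0.0015, -0.027, 70], [0, 0, 0, 0.002, 0.0015, -0.054, 70], [0, 0, 0, 0.002, 0.0015, -0.054, 70], [0, 0, 0, 0.002, 0.0015, -0.054, 40], [0, 0, 0, 0.002, 0.0015, -0.054, 30]]]}}

```text
time: 3.7
eef_pos: [0.4813, -0.0884, 0.217]
ee_rot: [1.0, 0.001, 0.001, 0.0]
ft_force: [-0.9, -0.5, 0.6]
gripper_width: 0.0439
gripper_force: 0.0
```

Emit:
{"op": "jog_arm", "data": {"motion": [[[0, 0, 0, 0, 0, 0, 20], [0, 0, 0, 0, 0, 0, 20], [0, 0, 0, 0, 0, 0, 20]]]}}

```text
time: 4.08
eef_pos: [0.4813, -0.0885, 0.2168]
ee_rot: [1.0, 0.001, 0.001, 0.0]
ft_force: [0.3, -0.5, 7.9]
gripper_width: 0.0396
gripper_force: 30.0
```

Emit:
{"op": "jog_arm", "data": {"motion": [[[0, 0, 0, 0, 0, 0.06, 20], [0, 0, 0, 0, 0.03, 0.12, 20], [-0.0472, -0.168, 0, 0.005, 0.07, 0.123, 20], [-0.0944, -0.336, 0, 0.01, 0.11, 0.123, 20], [-0.1415, -0.504, 0, 0.0156, 0.1446, 0.123, 20]]]}}

```text
time: 4.7
eef_pos: [0.5004, 0.0395, 0.3491]
ee_rot: [0.982, 0.003, 0.182, 0.059]
ft_force: [0.4, 0.1, -1.7]
gripper_width: 0.0394
gripper_force: 30.0
```

Emit:
{"op": "jog_arm", "data": {"motion": [[[0, 0, 0, 0, 0, 0, 20], [0, 0, 0, 0, 0, 0, 20], [0, 0, 0, 0, 0, 0, 20]]]}}

```text
time: 5.08
eef_pos: [0.502, 0.0339, 0.3492]
ee_rot: [0.981, -0.002, 0.183, 0.059]
ft_force: [0.3, -0.6, -1.4]
gripper_width: 0.0393
gripper_force: 30.0
```

```bash
cat > pin.py <<'E'
# remaining move to the pre-insert pose at standoff s along the pin; L = TCP-to-mouth distance
import sys
from h import *
a=np.radians(15.7);u=np.array([-.5*np.cos(a),.5*np.sin(a),np.cos(np.pi/6)]);c=np.array([.647,.014,.07])
def go(s,L=.2168,c=c):
    st=state();M=R.from_quat(st['ee_rot']);z=M.apply([0,0,1])
    ax=np.cross(z,-u);n=np.linalg.norm(ax);rv=ax/n*np.arcsin(n)
    print('t',st['time'],'tilt err',rv.round(4),'shift',(c+(s+L)*u-st['eef_pos']).round(4))
    mouth=st['eef_pos']+L*z;d=mouth-c;print('mouth along',(d@u).round(4),'lateral',(d-(d@u)*u).round(4),'ft',st['ft_force'],st['joints'].round(2))
if __name__=='__main__':go(float(sys.argv[1]))
E
python3 pin.py .095
python3 - <<'E'
from h import *
a=read_camera('side');b=read_camera('top')
o=np.zeros((480,800,3),np.uint8)
o[:,:400]=cv2.resize(a[110:230,130:230,::-1],(400,480),interpolation=2);o[:,400:]=cv2.resize(b[70:190,200:300,::-1],(400,480),interpolation=2)
cv2.imwrite('pics/pre.png',o)
E
```

```text
t 5.075 tilt err [-0.0247 -0.1356  0.0074] shift [-0.0051  0.0223 -0.0092]
mouth along 0.0996 lateral [-0.0193 -0.0188 -0.0078] ft [ 0.25767843 -0.59132935 -1.42219206] [-0.41  0.61  0.3   2.17  0.36  0.04 -2.12]
```

View pics/pre.png

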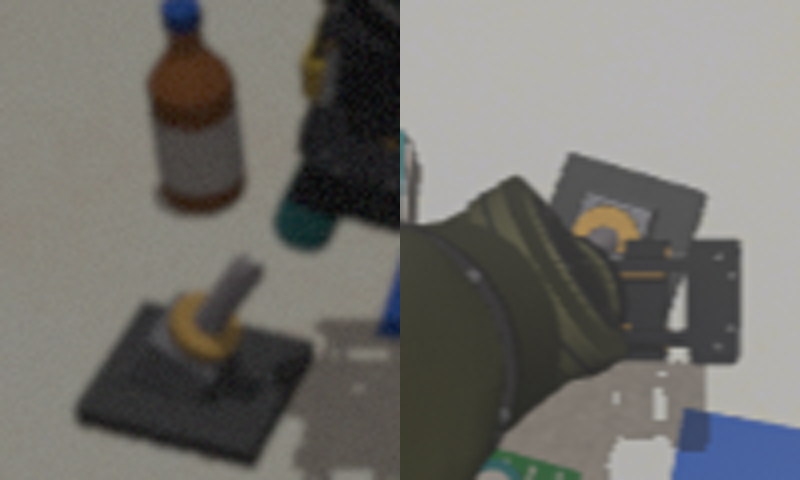

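Run:
```python
from h import *
s=state();print((R.from_quat([1,0,0,0])*R.from_quat(s['ee_rot']).inv()).as_rotvec().round(4),(np.array([.4813,-.0885,.217])-s['eef_pos']).round(4))
```

```text
[0.1183 0.3686 0.003 ] [-0.0209 -0.1227 -0.1323]
```

Emit:
{"op": "jog_arm", "data": {"motion": [[[0.04, 0.12, 0, -0.005, -0.03, 0.01, 20], [0.08, 0.25, 0, -0.012, -0.07, 0.0, 20], [0.1183, 0.3686, 0.003, -0.0209, -0.11, -0.02, 20], [0.1183, 0.3686, 0.003, -0.0209, -0.1227, -0.06, 20], [0.1183, 0.3686, 0.003, -0.0209, -0.1227, -0.1, 20]]]}}

```text
time: 5.8
eef_pos: [0.4813, -0.0907, 0.2485]
ee_rot: [1.0, -0.002, 0.001, -0.0]
ft_force: [0.7, 0.7, -2.0]
gripper_width: 0.0398
gripper_force: 30.0
```

Emit:
{"op": "jog_arm", "data": {"motion": [[[0, 0, 0, 0, 0, 0, 20], [0, 0, 0, 0, 0, 0, 20]]]}}

```text
time: 6.05
eef_pos: [0.4818, -0.0871, 0.2504]
ee_rot: [1.0, 0.001, 0.001, -0.001]
ft_force: [0.3, 0.5, -1.2]
gripper_width: 0.0397
gripper_force: 30.0
```

Run:
```python
from h import *
s=state();print((R.from_quat([1,0,0,0])*R.from_quat(s['ee_rot']).inv()).as_rotvec().round(4),(np.array([.4813,-.0885,.217])-s['eef_pos']).round(4),s['joints'].round(2))
```

```text
[-0.001   0.0022 -0.0022] [-0.0005 -0.0014 -0.0334] [ 0.17  0.79 -0.15  2.09  0.37  0.28 -1.86]
```

Emit:
{"op": "jog_arm", "data": {"motion": [[[0, 0, 0, 0, -0.001, -0.02, 20], [0, 0, 0, 0, -0.001, -0.032, 20], [0, 0, 0, 0, -0.001, -0.0335, 20], [0, 0, 0, 0, -0.001, -0.0335, 70], [0, 0, 0, 0, -0.001, -0.0335, 70]]]}}

```text
time: 6.68
eef_pos: [0.4815, -0.0881, 0.2165]
ee_rot: [1.0, 0.001, 0.001, -0.0]
ft_force: [-0.3, 0.3, -0.5]
gripper_width: 0.058
gripper_force: 0.0
```

Emit:
{"op": "jog_arm", "data": {"motion": [[[0, 0, 0, 0, 0, 0, 70], [0, 0.131, 0, 0.019, 0, -0.001, 70], [0, 0.262, 0, 0.038, 0, -0.005, 70], [0, 0.262, 0, 0.038, 0, -0.005, 70], [0, 0.262, 0, 0.038, 0, -0.005, 70]]]}}

```text
time: 7.3
eef_pos: [0.5183, -0.0882, 0.2108]
ee_rot: [0.992, 0.001, -0.13, -0.0]
ft_force: [0.5, 0.1, -0.5]
gripper_width: 0.0618
gripper_force: 0.0
```

Run:
```python
from h import *
s=state();z=R.from_quat(s['ee_rot']).apply([0,0,1]);print(s['eef_pos'],z.round(4),'grasp',s['eef_pos']+.147*z,s['joints'].round(2),s['gripper_width'],s['ft_force'].round(1))
b=read_camera('top');h=cv2.cvtColor(b,cv2.COLOR_RGB2HSV);m=cv2.inRange(h,(80,60,60),(100,255,255))
for c in cv2.findContours(m,0,2)[0]:
  if cv2.contourArea(c)>25: print(np.round(cv2.minAreaRect(c)[0],1),cv2.contourArea(c))
```

```text
[ 0.518335   -0.08820997  0.21081809] [-2.577e-01  7.000e-04 -9.662e-01] grasp [ 0.48045066 -0.0881144   0.0687837 ] [ 0.21  0.92 -0.23  1.87  0.33  0.65 -1.81] 0.06178115306225765 [ 0.5  0.1 -0.5]
[223.  191.5] 151.0
[191.  180.5] 146.5
[186.1 114.6] 671.0
```

Emit:
{"op": "jog_arm", "data": {"motion": [[[0, 0, 0, 0, 0, 0, 35], [0, 0, 0, 0, 0, 0, 20], [0, 0, 0, 0, 0, 0, 20], [0, 0, 0, 0, 0, 0, 20], [0, 0, 0, 0, 0, 0, 20]]]}}

```text
time: 7.98
eef_pos: [0.5193, -0.0881, 0.2111]
ee_rot: [0.991, 0.001, -0.13, -0.001]
ft_force: [-0.9, -0.1, 3.4]
gripper_width: 0.0395
gripper_force: 30.0
```

```bash
cat > pin.py <<'E'
import sys,json
from h import *
a=np.radians(15.7);u=np.array([-.5*np.cos(a),.5*np.sin(a),np.cos(np.pi/6)]);c=np.array([.647,.014,.07])
Q=R.from_rotvec(np.pi/6*np.array([-np.sin(a),-np.cos(a),0]))
def rec(mouth):
    s=state();json.dump([list(s['eef_pos']),list(s['ee_rot']),mouth],open('g.json','w'));print(s['eef_pos'],s['ee_rot'],s['gripper_width'])
def rel(pos,rot):
    s=state();M=R.from_quat(s['ee_rot'])
    print('t',s['time'],'rot',(rot*M.inv()).as_rotvec().round(4),'shift',(pos-s['eef_pos']).round(4),'ft',s['ft_force'].round(1),s['joints'].round(2))
def mouthnow():
    p,q,m=json.load(open('g.json'));s=state();G=R.from_quat(q);M=R.from_quat(s['ee_rot']);D=M*G.inv()
    d=s['eef_pos']+D.apply(np.array(m)-p)-c;ax=D.apply([0,0,1])
    print('along',(d@u).round(4),'lat',(d-(d@u)*u).round(4),'ang',np.arccos(ax@u).round(4),'mouth',(d+c).round(4))
def topin(s):
    p,q,m=json.load(open('g.json'));rel(c+s*u+Q.apply(np.array(p)-m),Q*R.from_quat(q));mouthnow()
def tobench(mouth):
    p,q,m=json.load(open('g.json'));rel(np.array(p)-m+mouth,R.from_quat(q));mouthnow()
E
python3 -c "
from pin import *
rec([.4813,-.0882,0]);topin(.095)"
```

```text
[ 0.51926677 -0.088097    0.21108916] [ 9.91465049e-01  1.08118769e-03 -1.30367120e-01 -5.49740536e-04] 0.03953119974479483
t 7.975 rot [-0.1417 -0.5041 -0.    ] shift [0.0137 0.1449 0.1423] ft [-0.9 -0.1  3.4] [ 0.21  0.92 -0.23  1.87  0.32  0.66 -1.81]
along 0.0053 lat [-0.1631 -0.1029 -0.0746] ang 0.5236 mouth [ 0.4813 -0.0882  0.    ]
```

Emit:
{"op": "jog_arm", "data": {"motion": [[[0, 0, 0, 0, 0, 0.055, 20], [0, 0, 0, 0, 0.03, 0.11, 20], [-0.047, -0.168, 0, 0.005, 0.07, 0.14, 20], [-0.0944, -0.336, 0, 0.01, 0.11, 0.1423, 20], [-0.1417, -0.5041, 0, 0.0137, 0.1449, 0.1423, 20]]]}}

```text
time: 8.6
eef_pos: [0.5334, 0.058, 0.354]
ee_rot: [0.99, -0.008, 0.125, 0.068]
ft_force: [-0.1, -1.2, -2.5]
gripper_width: 0.0398
gripper_force: 30.0
```

Emit:
{"op": "jog_arm", "data": {"motion": [[[0, 0, 0, 0, 0, 0, 20], [0, 0, 0, 0, 0, 0, 20], [0, 0, 0, 0, 0, 0, 20]]]}}

```text
time: 8.98
eef_pos: [0.5334, 0.0544, 0.353]
ee_rot: [0.99, -0.01, 0.12, 0.07]
ft_force: [0.2, -0.8, -1.2]
gripper_width: 0.0397
gripper_force: 30.0
```

```bash
python3 -c "
from pin import *
topin(.095)"
```

```text
t 8.975 rot [ 0.0004 -0.0008  0.0043] shift [-0.0005  0.0025  0.0003] ft [ 0.2 -0.8 -1.2] [-0.26  0.62  0.03  2.    0.52  0.36 -2.31]
along 0.0942 lat [-0.0002 -0.0027  0.0003] ang 0.0027 mouth [0.6014 0.024  0.1519]
```

Emit:
{"op": "jog_arm", "data": {"motion": [[[0, 0, 0, 0, 0.0025, 0, 20], [0, 0, 0, 0.007, 0.0005, -0.0125, 20], [0, 0, 0, 0.014, -0.0015, -0.025, 20], [0, 0, 0, 0.014, -0.0015, -0.025, 20]]]}}

```text
time: 9.48
eef_pos: [0.5472, 0.0545, 0.3266]
ee_rot: [0.99, -0.008, 0.12, 0.07]
ft_force: [0.4, -1.7, -1.2]
gripper_width: 0.0396
gripper_force: 30.0
```

```bash
python3 -c "
from pin import *
topin(.045);print(state()['wrist_torque'])"
```

```text
t 9.475 rot [ 0.0013 -0.0022  0.0012] shift [ 0.0098 -0.0044 -0.0166] ft [ 0.4 -1.7 -1.2] [-0.27  0.68  0.05  1.98  0.54  0.32 -2.32]
along 0.0647 lat [-0.0008  0.0014 -0.0006] ang 0.0029 mouth [0.6151 0.0241 0.1254]
[-0.14502923  0.546663   -0.14964169]
```

Emit:
{"op": "jog_arm", "data": {"motion": [[[0, 0, 0, 0.005, -0.0022, -0.0083, 20], [0, 0, 0, 0.0098, -0.0044, -0.0166, 20], [0, 0, 0, 0.0122, -0.0051, -0.0209, 20], [0, 0, 0, 0.0122, -0.0051, -0.0209, 20]]]}}

```text
time: 9.98
eef_pos: [0.559, 0.05, 0.3065]
ee_rot: [0.99, -0.008, 0.12, 0.069]
ft_force: [-2.0, -1.7, -5.4]
gripper_width: 0.0392
gripper_force: 30.0
```

```bash
python3 -c "
from pin import *
topin(.03);print(state()['wrist_torque'])"
```

```text
t 9.975 rot [ 0.0006 -0.0015  0.0002] shift [ 0.0052 -0.0019 -0.0095] ft [-2.  -1.7 -5.4] [-0.26  0.72  0.06  1.97  0.55  0.29 -2.32]
along 0.041 lat [-0.0002  0.0003 -0.0002] ang 0.0016 mouth [0.627  0.0198 0.1054]
[ 0.04159939  1.11395556 -0.18842064]
```

Emit:
{"op": "jog_arm", "data": {"motion": [[[0, 0, 0, 0.0026, -0.001, -0.0047, 20], [0, 0, 0, 0.0052, -0.0019, -0.0095, 20], [0, 0, 0, 0.0062, -0.0022, -0.0112, 20], [0, 0, 0, 0.0062, -0.0022, -0.0112, 20]]]}}

```text
time: 10.48
eef_pos: [0.5649, 0.0481, 0.2957]
ee_rot: [0.99, -0.008, 0.12, 0.069]
ft_force: [-5.2, -0.3, -5.3]
gripper_width: 0.0399
gripper_force: 30.0
```

```bash
python3 -c "
from pin import *
topin(.01);print(state()['wrist_torque'])"
```

```text
t 10.475 rot [ 0.0002 -0.0014 -0.0003] shift [ 0.0089 -0.0028 -0.0159] ft [-5.2 -0.3 -5.3] [-0.26  0.75  0.07  1.96  0.55  0.27 -2.32]
along 0.0285 lat [-0.0003  0.0002 -0.0002] ang 0.0014 mouth [0.633  0.0181 0.0945]
[ 0.21894803  1.44387521 -0.19575667]
```

Emit:
{"op": "jog_arm", "data": {"motion": [[[0, 0, 0, 0.0022, -0.0009, -0.0055, 20], [0, 0, 0, 0.0052, -0.0018, -0.011, 20], [0, 0, 0, 0.008, -0.0028, -0.0163, 20], [0, 0, 0, 0.008, -0.0028, -0.0163, 20]]]}}

```text
time: 10.98
eef_pos: [0.5734, 0.0454, 0.2794]
ee_rot: [0.99, -0.008, 0.121, 0.069]
ft_force: [-3.3, 0.2, -6.1]
gripper_width: 0.0399
gripper_force: 30.0
```

```bash
python3 -c "
from pin import *
topin(.0);print(state()['wrist_torque'])"
```

```text
t 10.975 rot [-0.0003 -0.0003 -0.0005] shift [ 0.0053 -0.0014 -0.0083] ft [-3.3  0.2 -6.1] [-0.26  0.78  0.08  1.94  0.56  0.24 -2.33]
along 0.0099 lat [-0.0005  0.0002 -0.0003] ang 0.0006 mouth [0.6417 0.0155 0.0783]
[ 0.24868946  1.23471438 -0.10626848]
```

Now press gently to contact: go down to nominal 0, then slightly past.

Emit:
{"op": "jog_arm", "data": {"motion": [[[0, 0, 0, 0.0024, -0.0007, -0.0043, 20], [0, 0, 0, 0.0048, -0.0014, -0.0085, 20], [0, 0, 0, 0.0048, -0.0014, -0.0085, 20]]]}}

```text
time: 11.35
eef_pos: [0.5779, 0.0441, 0.2711]
ee_rot: [0.99, -0.008, 0.121, 0.069]
ft_force: [-4.6, 0.1, -4.5]
gripper_width: 0.0396
gripper_force: 30.0
```

```bash
python3 -c "
from pin import *
topin(.0);print(state()['ft_force']@u)"
```

```text
t 11.35 rot [-0.0003 -0.0006 -0.0005] shift [ 0.0007 -0.0001 -0.    ] ft [-4.6  0.1 -4.5] [-0.26  0.8   0.08  1.93  0.56  0.23 -2.33]
along 0.0004 lat [-0.0006  0.0002 -0.0004] ang 0.0007 mouth [0.6462 0.0142 0.07  ]
-1.6812382079149182
```

Emit:
{"op": "jog_arm", "data": {"motion": [[[0, 0, 0, 0.0007, -0.0002, -0.0013, 20], [0, 0, 0, 0.0014, -0.0004, -0.0026, 20], [0, 0, 0, 0.0014, -0.0004, -0.0026, 20]]]}}

```text
time: 11.72
eef_pos: [0.578, 0.0442, 0.2707]
ee_rot: [0.99, -0.008, 0.121, 0.069]
ft_force: [-16.6, 4.7, 18.0]
gripper_width: 0.0398
gripper_force: 30.0
```

```bash
python3 -c "
from pin import *
topin(.0);print(state()['ft_force']@u)"
```

```text
t 11.725 rot [-0.0001 -0.0008 -0.0005] shift [ 0.0006 -0.0002  0.0004] ft [-16.6   4.7  18. ] [-0.26  0.8   0.08  1.93  0.56  0.23 -2.33]
along 0.0 lat [-0.0008  0.0002 -0.0005] ang 0.0008 mouth [0.6462 0.0142 0.0696]
24.182222902363783
```

Emit:
{"op": "jog_arm", "data": {"motion": [[[0, 0, 0, -0.0113, 0.0032, 0.0204, 20], [0, 0, 0, -0.0258, 0.0073, 0.0464, 20], [0, 0, 0, -0.0403, 0.0113, 0.0724, 20], [0, 0, 0, -0.0548, 0.0154, 0.0985, 20], [0, 0, 0, -0.0548, 0.0154, 0.0985, 20]]]}}

```text
time: 12.35
eef_pos: [0.5264, 0.0596, 0.3701]
ee_rot: [0.99, -0.008, 0.126, 0.067]
ft_force: [0.5, -0.3, -1.1]
gripper_width: 0.0395
gripper_force: 30.0
```

```bash
python3 -c "
from pin import *
tobench([.549,-.364,.06])"
```

```text
t 12.35 rot [ 0.1382  0.5132 -0.    ] shift [ 0.0605 -0.4235 -0.099 ] ft [ 0.5 -0.3 -1.1] [-0.27  0.58  0.01  2.01  0.51  0.39 -2.31]
along 0.1127 lat [0.0039 0.0011 0.002 ] ang 0.0097 mouth [0.5966 0.0304 0.1696]
```

Emit:
{"op": "jog_arm", "data": {"motion": [[[0, 0, 0, 0, -0.05, 0, 20], [0.046, 0.171, 0, 0.005, -0.105, 0, 20], [0.092, 0.342, 0, 0.01, -0.16, 0, 20], [0.138, 0.513, 0, 0.02, -0.215, 0, 20], [0.138, 0.513, 0, 0.03, -0.27, 0, 20]]]}}

```text
time: 12.98
eef_pos: [0.5566, -0.2153, 0.3659]
ee_rot: [0.991, -0.0, -0.134, 0.001]
ft_force: [1.4, 0.5, -1.4]
gripper_width: 0.0393
gripper_force: 30.0
```

Emit:
{"op": "jog_arm", "data": {"motion": [[[0, 0, 0, 0.01, -0.055, 0, 20], [0, 0, 0, 0.02, -0.1, 0, 20], [0, 0, 0, 0.03, -0.14, -0.03, 20], [0, 0, 0, 0.03, -0.15, -0.07, 20], [0, 0, 0, 0.03, -0.15, -0.07, 20]]]}}

```text
time: 13.6
eef_pos: [0.5838, -0.3626, 0.2929]
ee_rot: [0.991, 0.001, -0.137, 0.0]
ft_force: [0.6, -0.8, -1.8]
gripper_width: 0.04
gripper_force: 30.0
```

```bash
python3 -c "
from pin import *
tobench([.549,-.364,.006])
b=read_camera('side');cv2.imwrite('pics/tray.png',cv2.resize(b[60:180,180:300,::-1],(600,600)))"
```

```text
t 13.6 rot [ 0.0019 -0.0135  0.0009] shift [ 0.0032 -0.0013 -0.0759] ft [ 0.6 -0.8 -1.8] [ 0.59  0.97 -0.29  1.31  0.37  1.17 -1.37]
along 0.0098 lat [-0.0993 -0.3784  0.0039] ang 0.5361 mouth [ 0.543  -0.3631  0.0824]
```

View pics/tray.png

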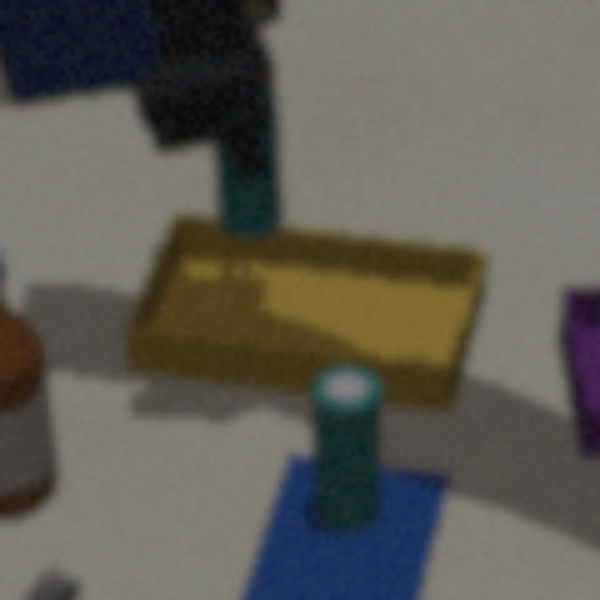

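Emit:
{"op": "jog_arm", "data": {"motion": [[[0, -0.0135, 0, 0.003, -0.001, -0.03, 20], [0, -0.0135, 0, 0.003, -0.001, -0.06, 20], [0, -0.0135, 0, 0.003, -0.001, -0.072, 20], [0, -0.0135, 0, 0.003, -0.001, -0.074, 20]]]}}

```text
time: 14.15
eef_pos: [0.5887, -0.3618, 0.2241]
ee_rot: [0.992, 0.002, -0.127, 0.001]
ft_force: [-0.3, -0.4, -1.8]
gripper_width: 0.0391
gripper_force: 30.0
```

```bash
python3 -c "
from pin import *
tobench([.549,-.364,.004])"
```

```text
t 14.15 rot [ 0.0037  0.0065 -0.0022] shift [-0.0017 -0.0021 -0.009 ] ft [-0.3 -0.4 -1.8] [ 0.59  1.05 -0.28  1.33  0.4   1.05 -1.4 ]
along -0.0549 lat [-0.1213 -0.3693 -0.0097] ang 0.5163 mouth [ 0.5521 -0.3627  0.0127]
```

Emit:
{"op": "jog_arm", "data": {"motion": [[[0, 0.005, 0, 0, 0, -0.005, 20], [0, 0.005, 0, 0, 0, -0.008, 20], [0, 0.005, 0, 0, 0, -0.009, 20], [0, 0.005, 0, 0, 0, -0.009, 20]]]}}

```text
time: 14.65
eef_pos: [0.5882, -0.3623, 0.2153]
ee_rot: [0.992, 0.001, -0.13, 0.001]
ft_force: [-0.5, -0.1, 4.1]
gripper_width: 0.0398
gripper_force: 30.0
```

```bash
python3 -c "
from pin import *
tobench([.549,-.364,.004])"
```

```text
t 14.65 rot [ 0.0038  0.001  -0.0013] shift [-0.0012 -0.0016 -0.0002] ft [-0.5 -0.1  4.1] [ 0.59  1.07 -0.28  1.33  0.41  1.05 -1.4 ]
along -0.0616 lat [-0.1262 -0.3689 -0.0125] ang 0.5216 mouth [ 0.5505 -0.3633  0.0041]
```

Emit:
{"op": "jog_arm", "data": {"motion": [[[0, 0, 0, 0, 0, 0, 50], [0, 0, 0, 0, 0, 0, 70], [0, 0, 0, 0, 0, 0, 70], [0, 0, 0, 0, 0, 0.03, 70], [0, 0, 0, 0, 0, 0.08, 70]]]}}

```text
time: 15.28
eef_pos: [0.5872, -0.3619, 0.293]
ee_rot: [0.991, 0.002, -0.132, 0.0]
ft_force: [0.6, -0.5, 0.2]
gripper_width: 0.0622
gripper_force: 0.0
```

Emit:
{"op": "jog_arm", "data": {"motion": [[[0, 0, 0, 0, 0, 0.02, 70], [0, 0, 0, -0.02, 0.05, 0.02, 70], [0, 0, 0, -0.05, 0.1, 0.02, 70], [0, 0, 0, -0.07, 0.15, 0.02, 70], [0, 0, 0, -0.0727, 0.182, 0.01, 70]]]}}

```text
time: 15.9
eef_pos: [0.5139, -0.178, 0.3044]
ee_rot: [0.991, 0.002, -0.131, 0.001]
ft_force: [0.5, -0.4, -0.2]
gripper_width: 0.0617
gripper_force: 0.0
```

Emit:
{"op": "jog_arm", "data": {"motion": [[[0, 0, 0, 0, 0, -0.02, 70], [0, 0, 0, 0, 0, -0.04, 70], [0, 0, 0, 0, 0, -0.04, 70]]]}}

```text
time: 16.27
eef_pos: [0.5145, -0.18, 0.2628]
ee_rot: [0.991, 0.002, -0.132, 0.001]
ft_force: [0.1, 0.6, 0.8]
gripper_width: 0.0619
gripper_force: 0.0
```

Run:
```python
from pin import *
tobench([.4775,-.1805,0])
for n in('top','side'):
  C=cam(n);b=read_camera(n);h=cv2.cvtColor(b,cv2.COLOR_RGB2HSV);m=cv2.inRange(h,(80,60,60),(100,255,255))
  for c in cv2.findContours(m,0,2)[0]:
    if cv2.contourArea(c)>25:q=cv2.minAreaRect(c)[0];print(n,np.round(q,1),onz(C,q,.097).round(3),cv2.contourArea(c))
```

```text
t 16.275 rot [ 0.0025 -0.0034 -0.0017] shift [ 0.0009 -0.0004 -0.0517] ft [0.1 0.6 0.8] [ 0.4   0.85 -0.3   1.8   0.37  0.81 -1.69]
along 0.0403 lat [-0.1517 -0.2002 -0.0531] ang 0.5262 mouth [ 0.4758 -0.1807  0.0518]
top [223.  191.5] [0.46  0.083 0.097] 149.0
top [321.6 188.7] [ 0.474 -0.179  0.097] 48.5
top [191.  180.5] [0.488 0.169 0.097] 146.5
top [186.1 114.6] [0.676 0.194 0.097] 670.0
side [153.  246.5] [0.68  0.226 0.097] 851.5
side [239.  231.9] [0.487 0.176 0.097] 158.0
side [252.1 205.8] [0.459 0.092 0.097] 42.0
```

Emit:
{"op": "jog_arm", "data": {"motion": [[[0, -0.003, 0, 0.001, -0.0005, -0.026, 70], [0, -0.003, 0, 0.001, -0.0005, -0.0515, 70], [0, -0.003, 0, 0.001, -0.0005, -0.0515, 70], [0, -0.003, 0, 0.001, -0.0005, -0.0515, 35], [0, -0.003, 0, 0.001, -0.0005, -0.0515, 20]]]}}

```text
time: 17.0
eef_pos: [0.5167, -0.1809, 0.2139]
ee_rot: [0.992, 0.001, -0.128, 0.001]
ft_force: [0.7, -0.6, -0.1]
gripper_width: 0.0436
gripper_force: 0.0
```

Emit:
{"op": "jog_arm", "data": {"motion": [[[0, 0, 0, 0, 0, 0, 20], [0, 0, 0, 0, 0, 0, 20], [0, 0, 0, 0, 0, 0, 20]]]}}

```text
time: 17.38
eef_pos: [0.5167, -0.1809, 0.2138]
ee_rot: [0.992, 0.002, -0.128, 0.002]
ft_force: [-0.2, -0.6, 5.8]
gripper_width: 0.039
gripper_force: 30.0
```

```bash
python3 -c "
from pin import *
rec([.4775,float(state()['eef_pos'][1]),0]);topin(.095)"
```

```text
[ 0.51666716 -0.18085963  0.21375731] [ 0.99176169  0.00153226 -0.12807825  0.00153735] 0.03903994145120341
t 17.375 rot [-0.1417 -0.5041  0.    ] shift [0.016  0.238  0.1425] ft [-0.2 -0.6  5.8] [ 0.39  0.93 -0.27  1.81  0.41  0.72 -1.72]
along -0.0054 lat [-0.1721 -0.1941 -0.0653] ang 0.5236 mouth [ 0.4775 -0.1809  0.    ]
```

Emit:
{"op": "jog_arm", "data": {"motion": [[[0, 0, 0, 0, 0, 0.055, 20], [0, 0, 0, 0, 0.02, 0.11, 20], [0, 0, 0, 0, 0.06, 0.1425, 20], [-0.047, -0.168, 0, 0.005, 0.115, 0.1425, 20], [-0.0944, -0.336, 0, 0.01, 0.16, 0.1425, 20]]]}}

```text
time: 18.0
eef_pos: [0.5263, -0.019, 0.3559]
ee_rot: [0.998, -0.005, 0.042, 0.047]
ft_force: [0.7, -1.1, -2.7]
gripper_width: 0.039
gripper_force: 29.9
```

```bash
python3 -c "
from pin import *
topin(.095)"
```

```text
t 18.0 rot [-0.0496 -0.163  -0.0007] shift [0.0064 0.0761 0.0004] ft [ 0.7 -1.1 -2.7] [ 0.06  0.62 -0.22  1.95  0.45  0.55 -2.09]
along 0.0969 lat [-0.0396 -0.0659 -0.0117] ang 0.1704 mouth [ 0.5608 -0.0388  0.1422]
```

Emit:
{"op": "jog_arm", "data": {"motion": [[[-0.0496, -0.163, 0, 0.004, 0.04, 0.003, 20], [-0.0496, -0.163, 0, 0.0064, 0.076, 0.001, 20], [-0.0496, -0.163, 0, 0.0064, 0.076, 0.0005, 20], [-0.0496, -0.163, 0, 0.0064, 0.076, 0.0005, 20], [-0.0496, -0.163, 0, 0.0064, 0.076, 0.0005, 20]]]}}

```text
time: 18.62
eef_pos: [0.5326, 0.0534, 0.3557]
ee_rot: [0.99, -0.009, 0.12, 0.073]
ft_force: [-0.4, -0.8, -1.3]
gripper_width: 0.039
gripper_force: 29.9
```

```bash
python3 -c "
from pin import *
topin(.065)"
```

```text
t 18.625 rot [ 0.0025 -0.0072  0.0033] shift [ 0.0146 -0.0004 -0.0254] ft [-0.4 -0.8 -1.3] [-0.23  0.61 -0.02  2.    0.59  0.39 -2.37]
along 0.0943 lat [-0.002  -0.0044 -0.0004] ang 0.0083 mouth [0.5996 0.0224 0.1513]
```

Emit:
{"op": "jog_arm", "data": {"motion": [[[0.0, -0.004, 0, 0.0005, 0.001, 0, 20], [0.0, -0.004, 0, 0.007, 0.0, -0.0125, 20], [0, -0.004, 0, 0.0145, -0.002, -0.0255, 20], [0, -0.004, 0, 0.0145, -0.002, -0.0255, 20]]]}}

```text
time: 19.12
eef_pos: [0.5475, 0.053, 0.3287]
ee_rot: [0.99, -0.008, 0.121, 0.073]
ft_force: [0.2, -0.1, -1.6]
gripper_width: 0.0391
gripper_force: 29.9
```

```bash
python3 -c "
from pin import *
topin(.042)"
```

```text
t 19.125 rot [ 0.0024 -0.0045  0.0005] shift [ 0.0107 -0.0031 -0.0183] ft [ 0.2 -0.1 -1.6] [-0.24  0.67  0.01  1.98  0.61  0.34 -2.39]
along 0.0636 lat [-0.0013 -0.0004 -0.0006] ang 0.005 mouth [0.6151 0.0222 0.1244]
```

Emit:
{"op": "jog_arm", "data": {"motion": [[[0.002, -0.004, 0, 0.0055, -0.0015, -0.009, 20], [0.002, -0.004, 0, 0.0107, -0.0031, -0.0183, 20], [0.002, -0.004, 0, 0.0107, -0.0031, -0.0183, 20]]]}}

```text
time: 19.5
eef_pos: [0.558, 0.05, 0.3111]
ee_rot: [0.99, -0.008, 0.124, 0.071]
ft_force: [0.1, -0.5, -2.0]
gripper_width: 0.0388
gripper_force: 29.9
```

```bash
python3 -c "
from pin import *
topin(.030);print(state()['ft_force']@u)"
```

```text
t 19.5 rot [0.0002 0.0005 0.0004] shift [ 0.006  -0.0016 -0.0112] ft [ 0.1 -0.5 -2. ] [-0.25  0.71  0.03  1.97  0.62  0.3  -2.4 ]
along 0.0427 lat [ 0.0003 -0.0002  0.0002] ang 0.0006 mouth [0.6267 0.0196 0.1072]
-1.8339572138509537
```

Emit:
{"op": "jog_arm", "data": {"motion": [[[0, 0, 0, 0.002, -0.0006, -0.0035, 20], [0, 0, 0, 0.0036, -0.001, -0.0065, 20], [0, 0, 0, 0.005, -0.0014, -0.0095, 20], [0, 0, 0, 0.005, -0.0014, -0.0095, 20]]]}}

```text
time: 20.0
eef_pos: [0.5629, 0.0488, 0.3023]
ee_rot: [0.99, -0.008, 0.124, 0.071]
ft_force: [0.3, 0.8, -1.0]
gripper_width: 0.0392
gripper_force: 29.9
```

```bash
python3 -c "
from pin import *
topin(.010);print(state()['ft_force']@u)"
```

```text
t 20.0 rot [-0.0002  0.0014  0.0001] shift [ 0.0107 -0.0031 -0.0197] ft [ 0.3  0.8 -1. ] [-0.25  0.73  0.04  1.96  0.63  0.29 -2.4 ]
along 0.0325 lat [0.0005 0.0001 0.0002] ang 0.0014 mouth [0.6318 0.0185 0.0984]
-0.9363932789589651
```

Emit:
{"op": "jog_arm", "data": {"motion": [[[0, 0, 0, 0.0012, -0.0004, -0.0022, 20], [0, 0, 0, 0.0024, -0.0008, -0.0044, 20], [0, 0, 0, 0.0034, -0.0011, -0.0064, 20], [0, 0, 0, 0.0034, -0.0011, -0.0064, 20]]]}}

```text
time: 20.5
eef_pos: [0.5663, 0.0476, 0.2959]
ee_rot: [0.99, -0.008, 0.124, 0.071]
ft_force: [-0.8, 0.4, -1.9]
gripper_width: 0.0392
gripper_force: 29.9
```

```bash
python3 -c "
from pin import *
topin(.006);print(state()['ft_force']@u)"
```

```text
t 20.5 rot [-0.0002  0.0013  0.0002] shift [ 0.0092 -0.0025 -0.0167] ft [-0.8  0.4 -1.9] [-0.25  0.75  0.04  1.96  0.63  0.28 -2.4 ]
along 0.0252 lat [ 0.0002 -0.      0.0001] ang 0.0012 mouth [0.6351 0.0174 0.092 ]
-1.2004613900781165
```

Well past 35 mm with no resistance: the second is deep too. On to the collar.

Emit:
{"op": "jog_arm", "data": {"motion": [[[0, 0, 0, 0.003, -0.0008, -0.0055, 20], [0, 0, 0, 0.006, -0.0016, -0.011, 20], [0, 0, 0, 0.0092, -0.0025, -0.0167, 20], [0, 0, 0, 0.0105, -0.0029, -0.0191, 20], [0, 0, 0, 0.0105, -0.0029, -0.0191, 20]]]}}

```text
time: 21.12
eef_pos: [0.5768, 0.0447, 0.2767]
ee_rot: [0.99, -0.008, 0.124, 0.071]
ft_force: [1.0, 0.0, -1.8]
gripper_width: 0.0391
gripper_force: 29.9
```

Emit:
{"op": "jog_arm", "data": {"motion": [[[0, 0, 0, 0.0008, -0.0002, -0.0015, 20], [0, 0, 0, 0.0017, -0.0005, -0.003, 20], [0, 0, 0, 0.0025, -0.0007, -0.0045, 20], [0, 0, 0, 0.0025, -0.0007, -0.0045, 20]]]}}

```text
time: 21.62
eef_pos: [0.5785, 0.0445, 0.2742]
ee_rot: [0.99, -0.008, 0.124, 0.071]
ft_force: [-8.3, 1.4, 15.6]
gripper_width: 0.039
gripper_force: 30.0
```

```bash
python3 -c "
from pin import *
topin(.0);print(state()['ft_force']@u)"
```

```text
t 21.625 rot [-0.0002  0.002   0.0001] shift [-0.0001 -0.0002 -0.0002] ft [-8.3  1.4 15.6] [-0.25  0.79  0.06  1.93  0.64  0.25 -2.41]
along 0.0001 lat [0.0005 0.0002 0.0003] ang 0.002 mouth [0.6475 0.0142 0.0703]
17.641623908689276
```

Emit:
{"op": "jog_arm", "data": {"motion": [[[0, 0, 0, -0.0113, 0.0032, 0.0204, 20], [0, 0, 0, -0.0258, 0.0073, 0.0464, 20], [0, 0, 0, -0.0403, 0.0113, 0.0724, 20], [0, 0, 0, -0.0548, 0.0154, 0.0985, 20], [0, 0, 0, -0.0548, 0.0154, 0.0985, 20]]]}}

```text
time: 22.25
eef_pos: [0.5243, 0.0598, 0.3726]
ee_rot: [0.99, -0.008, 0.126, 0.071]
ft_force: [0.6, 0.1, -1.9]
gripper_width: 0.0389
gripper_force: 29.9
```

Run:
```python
from pin import *
tobench([.451,-.348,.07])
for n in('top','side'):
  C=cam(n);b=read_camera(n);h=cv2.cvtColor(b,cv2.COLOR_RGB2HSV);m=cv2.inRange(h,(80,60,60),(100,255,255))
  for c in cv2.findContours(m,0,2)[0]:
    if cv2.contourArea(c)>25:q=cv2.minAreaRect(c)[0];print(n,np.round(q,1),onz(C,q,.099).round(3),cv2.contourArea(c))
```

```text
t 22.25 rot [1.401e-01 5.087e-01 3.000e-04] shift [-0.0341 -0.4078 -0.0888] ft [ 0.6  0.1 -1.9] [-0.24  0.58 -0.03  2.01  0.58  0.41 -2.37]
along 0.1134 lat [0.0014 0.0005 0.0007] ang 0.0048 mouth [0.5939 0.0298 0.1689]
top [389.  162.5] [ 0.55  -0.362  0.099] 127.0
top [178. 107.] [0.697 0.217 0.099] 37.0
side [153.  246.4] [0.679 0.227 0.099] 851.5
side [239.  231.5] [0.487 0.177 0.099] 169.0
```

Emit:
{"op": "jog_arm", "data": {"motion": [[[0, 0, 0, 0, -0.05, 0, 20], [0.046, 0.17, 0, -0.005, -0.105, 0, 20], [0.092, 0.34, 0, -0.01, -0.16, 0, 20], [0.14, 0.509, 0, -0.02, -0.215, 0, 20], [0.14, 0.509, 0, -0.03, -0.27, 0, 20]]]}}

```text
time: 22.98
eef_pos: [0.4947, -0.214, 0.3687]
ee_rot: [0.991, 0.0, -0.131, 0.001]
ft_force: [1.3, 0.4, -1.4]
gripper_width: 0.039
gripper_force: 29.9
```

Emit:
{"op": "jog_arm", "data": {"motion": [[[0, 0, 0, 0, -0.055, 0, 20], [0, 0, 0, 0, -0.1, 0, 20], [0, 0, 0, 0, -0.13, -0.03, 20], [0, 0, 0, 0, -0.136, -0.07, 20], [0, 0, 0, 0, -0.136, -0.08, 20]]]}}

```text
time: 23.6
eef_pos: [0.4931, -0.3472, 0.2871]
ee_rot: [0.991, 0.001, -0.133, 0.001]
ft_force: [-0.1, -0.7, -1.9]
gripper_width: 0.039
gripper_force: 29.9
```

```bash
python3 -c "
from pin import *
tobench([.451,-.348,.012])"
```

```text
t 23.6 rot [-0.0011 -0.0091  0.0016] shift [-0.0029 -0.0008 -0.0613] ft [-0.1 -0.7 -1.9] [ 0.67  0.87 -0.32  1.62  0.43  0.97 -1.43]
along 0.0482 lat [-0.1718 -0.3674 -0.0381] ang 0.5327 mouth [ 0.452  -0.3469  0.0737]
```

Emit:
{"op": "jog_arm", "data": {"motion": [[[0, -0.008, 0, -0.003, 0, -0.03, 20], [0, -0.008, 0, -0.003, 0, -0.055, 20], [0, -0.008, 0, -0.003, 0, -0.061, 20], [0, -0.008, 0, -0.003, 0, -0.061, 20]]]}}

```text
time: 24.1
eef_pos: [0.492, -0.3462, 0.2303]
ee_rot: [0.992, 0.002, -0.126, 0.002]
ft_force: [0.1, 0.2, -1.1]
gripper_width: 0.0394
gripper_force: 29.9
```

```bash
python3 -c "
from pin import *
tobench([.451,-.348,.004])"
```

```text
t 24.1 rot [ 0.0014  0.005  -0.0008] shift [-0.0018 -0.0018 -0.0125] ft [ 0.1  0.2 -1.1] [ 0.66  0.95 -0.29  1.65  0.48  0.86 -1.47]
along -0.0023 lat [-0.1942 -0.3603 -0.0517] ang 0.5184 mouth [ 0.4539 -0.3466  0.0163]
```

Emit:
{"op": "jog_arm", "data": {"motion": [[[0, 0.004, 0, -0.001, 0, -0.006, 20], [0, 0.004, 0, -0.001, 0, -0.011, 20], [0, 0.004, 0, -0.001, 0, -0.0125, 20], [0, 0.004, 0, -0.001, 0, -0.0125, 20], [0, 0.004, 0, -0.001, 0, -0.0125, 20]]]}}

```text
time: 24.72
eef_pos: [0.4904, -0.3465, 0.2179]
ee_rot: [0.992, 0.002, -0.128, 0.002]
ft_force: [-1.1, 0.5, 3.1]
gripper_width: 0.0391
gripper_force: 30.0
```

```bash
python3 -c "
from pin import *
tobench([.451,-.348,.004])"
```

```text
t 24.725 rot [ 0.0016  0.0005 -0.0002] shift [-0.0003 -0.0015 -0.0001] ft [-1.1  0.5  3.1] [ 0.66  0.97 -0.29  1.66  0.48  0.84 -1.48]
along -0.0118 lat [-0.2013 -0.3593 -0.0557] ang 0.5227 mouth [ 0.4514 -0.3469  0.0041]
```

Emit:
{"op": "jog_arm", "data": {"motion": [[[0, 0, 0, 0, 0, 0, 50], [0, 0, 0, 0, 0, 0, 70], [0, 0, 0, 0, 0, 0, 70], [0, 0, 0, 0, 0, 0.03, 70], [0, 0, 0, 0, 0, 0.08, 70]]]}}

```text
time: 25.35
eef_pos: [0.4899, -0.3462, 0.2968]
ee_rot: [0.992, 0.002, -0.129, 0.001]
ft_force: [-0.4, -0.8, -0.1]
gripper_width: 0.061
gripper_force: 0.0
```

Emit:
{"op": "jog_arm", "data": {"motion": [[[0, 0, 0, 0, 0, 0.05, 70], [0, 0, 0, -0.01, 0.05, 0.08, 70], [0, 0, 0, -0.02, 0.1, 0.08, 70], [0, 0, 0, -0.02, 0.15, 0.08, 70], [0, 0, 0, -0.02, 0.15, 0.08, 70]]]}}

```text
time: 25.98
eef_pos: [0.4708, -0.1923, 0.378]
ee_rot: [0.992, 0.005, -0.127, 0.001]
ft_force: [0.3, -0.7, 0.2]
gripper_width: 0.0618
gripper_force: 0.0
```

Run:
```python
from pin import *
o=np.zeros((400,800,3),np.uint8)
b=read_camera('side');o[:,:400]=cv2.resize(b[80:180,180:280,::-1],(400,400));
C=cam('top');b=read_camera('top');o[:,400:]=cv2.resize(b[135:235,330:430,::-1],(400,400))
cv2.imwrite('pics/end.png',o)
h=cv2.cvtColor(b,cv2.COLOR_RGB2HSV);m=cv2.inRange(h,(80,60,60),(100,255,255))
for c in cv2.findContours(m,0,2)[0]:
    if cv2.contourArea(c)>25:q=cv2.minAreaRect(c)[0];print(np.round(q,1),onz(C,q,.099).round(3))
```

```text
[223.  191.5] [0.459 0.083 0.099]
[191.  180.5] [0.488 0.169 0.099]
[186.1 114.6] [0.675 0.193 0.099]
```

View pics/end.png

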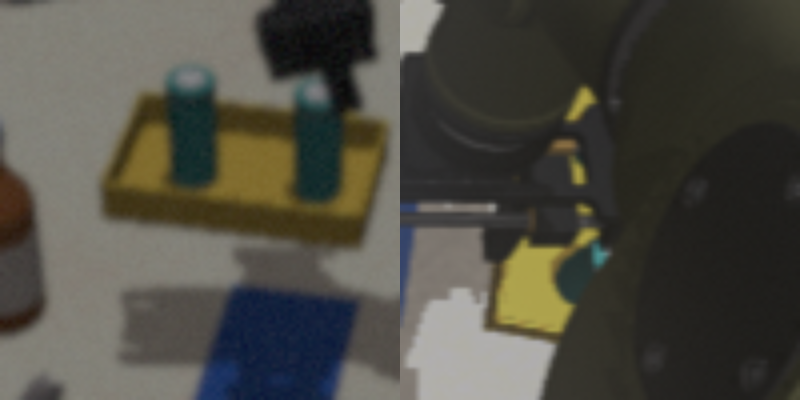

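Both sleeves stand upright inside the yellow tray (side crop, around (190,125) and (318,140)). The wet sleeves and the tip box have not moved.

```bash
python3 -c "
from cell import *
print(job_done())"
```

```text
the job is handed in; nothing more can be done
None
```

Both blue-mat sleeves went fully home on the brass collar and now stand upright in the yellow tray; the red tray is empty, and the job is handed in at about 26 s with no verdict returned.

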